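# Show the widest filter plate to the light panel

## Task

Swing the hood of the filter box up until it stands on end and leave it open, then draw out the widest of the three filter plates standing under it. Hold it upright and square to the lit window of the light panel, in front of the middle of the window and about 4 cm from it, touching nothing but the gripper, and finish while still holding it there. The other two plates stay in their slots and everything else stays where it is.

Things in the scene. Friction and masses are not known exactly. Their poses are not given: they have to be found in the camera images.
- filter_box: grey slotted block fixed to the bench, 130 mm (its x) x 165 mm (its y) x 55 mm high; origin under its centre, z up. Three slots open upward, long side along the box's x (71 x 9 mm, 48 mm deep), centred at x = -10 mm and y = -60, 0, 60 mm. The hood (flap) covers its top; its hinge is on the far edge (x = +65 mm, z = 55 mm)
- flap (a joint): angle of the hood in rad: 0 shut, 1.57 stood on end, 1.8 its stop; it may start slightly ajar. The hinge has friction: the hood stays where it is left, and takes about 5 N at the handle to lift. The hood is a shell of 130 x 165 mm, 40 mm high, open below; it swings up and away to the box's +x
- flap_handle (a point): middle of the hood's handle: round steel bar, 10 mm diameter, 100 mm long along the box's y, on two end posts, its centre 40 mm above the hood's top face, 18 mm from the hood's front edge. Hood shut: 112 mm from the hinge line towards the box's -x and 80 mm above it. With the hood on end the bar is on its far side
- flap_hinge (a point): middle of the hood's hinge line, which runs along the box's y at the block's far top edge, 55 mm above the bench
- wide_plate_center (a point): centre of the framed part of the widest of three filter plates, alike but for width: aluminium frame with glass, 64 mm wide (its x), 5 thick (y, along the box's y), 60 high (z up), ~60 g, loose. Black grip tab 24 (x) x 10 (y) x 20 (z) mm on the middle of its top edge, tab centre 40 mm above this point. Stands in one of the box's slots (any), top 12 mm and tab proud of the block
- medium_plate_center (a point): centre of the framed part of the middle-width of three filter plates, alike but for width: aluminium frame with glass, 52 mm wide (its x), 5 thick (y, along the box's y), 60 high (z up), ~60 g, loose. Black grip tab 24 (x) x 10 (y) x 20 (z) mm on the middle of its top edge, tab centre 40 mm above this point. Stands in one of the box's slots (any), top 12 mm and tab proud of the block
- narrow_plate_center (a point): centre of the framed part of the narrowest of three filter plates, alike but for width: aluminium frame with glass, 40 mm wide (its x), 5 thick (y, along the box's y), 60 high (z up), ~60 g, loose. Black grip tab 24 (x) x 10 (y) x 20 (z) mm on the middle of its top edge, tab centre 40 mm above this point. Stands in one of the box's slots (any), top 12 mm and tab proud of the block
- wide_plate: the widest filter plate itself; origin in the middle of its lower edge, 30 mm below its centre
- light_panel: upright light panel fixed to the bench: black slab 120 mm (its x) x 24 mm (its y) x 130 mm, top 140 mm above the bench, on a foot 140 x 70 x 10 mm that reaches 25 mm in front of the panel's middle plane; origin on the bench under its middle, z up, lit face looks to its +y
- window (a point): centre of the panel's white lit window (100 x 100 mm), on the lit face, 80 mm above the bench; same axes as the panel, +y points out of the window
- flask: bystander, to be left alone: stoppered glass flask, 68 mm wide, 132 mm tall; origin at the centre of its underside
- beaker: bystander, to be left alone: glass beaker, 70 mm wide, 85 mm tall; origin at the centre of its underside
- reagent_jar: bystander, to be left alone: amber jar with a lid, 64 mm wide, 100 mm tall; origin at the centre of its underside
- screwdriver: bystander, to be left alone: screwdriver, 150 mm long, lying on the bench between box and panel, about 30 mm high
- carton: bystander, to be left alone: cardboard carton, 90 x 60 x 45 mm; origin at the centre of its underside
- wash_bottle: bystander, to be left alone: white plastic bottle, 60 mm wide, 150 mm tall; origin at the centre of its underside
- spacer_ring: bystander, to be left alone: steel ring, 44 mm wide, 12 mm high, lying flat; origin at the centre of its underside
Mind the look-alikes: they are no part of the job. Leave any blue or green look-alike of the filter_box alone.

How it is judged:
On the way, in this order (a step that is already met when the one before it is completed fails the run):
1. the hood is up (at least 1.3 rad), the plates still in their slots (value of joint flap above 1.3 rad and z of wide_plate_center in the frame of filter_box below 0.052 m), for 0.2 s.
2. the widest plate is drawn clear of its slot, in the gripper (z of wide_plate_center in the frame of filter_box above 0.09 m and contact force between wide_plate and the fingers above 0.5 N), for 0.2 s.
At the end, for the whole second after the job is handed in: Widest plate held by the gripper alone, at rest; centre 20-65 mm in front of the window, within 25 mm of its middle sideways, 55-110 mm above the bench; upright and square to the window within 0.2 rad; hood open over 1.3 rad; other two plates in their slots (contact force between wide_plate and the fingers above 0.5 N and contact force between wide_plate and light_panel below 0.1 N and contact force between wide_plate and filter_box below 0.1 N and height (world z) of wide_plate_center between 0.055 and 0.11 m and x of wide_plate_center in the frame of window between -0.025 and 0.025 m and y of wide_plate_center in the frame of window between 0.02 and 0.065 m and angle between the y axis of wide_plate and the y axis of window, either way round below 0.2 rad and angle between wide_plate's own z axis and vertical below 0.2 rad and linear speed of wide_plate below 0.03 m/s and value of joint flap above 1.3 rad and z of each of medium_plate_center, narrow_plate_center in the frame of filter_box below 0.052 m); the arm keeps its last pose, push and grip.
It fails at once if another plate is drawn out of its slot (not (z of medium_plate_center in the frame of filter_box below 0.052 m) or not (z of narrow_plate_center in the frame of filter_box below 0.052 m)).
It fails at once if the plate is pushed against the light panel (contact force between wide_plate and light_panel above 2 N).
It fails at once if a bystander is shifted by more than 25 mm (distance of any of flask, beaker, reagent_jar, screwdriver, carton, wash_bottle, spacer_ring from where it was at the start of the episode above 0.025 m).
It also fails if it takes over 54 s, if anything falls off the work surface, if the arm or the gripper's body presses on something with over 40 N, if the wrist force passes 120 N, or if a joint passes its speed limit or range.

## Robot

A 7-joint arm with a two-finger parallel gripper is mounted at the origin on the work surface. World frame = base frame: x ahead of the robot, y to its left, z up, the work surface at z = 0. Lengths are in m, angles in rad, forces in N, time in s.
With the tool pointing down it reaches from about 0.425 to 0.975 m from the base axis. Payload 16.7 kg.
Tool frame: the origin (TCP) lies on the centre line of the jaws, within the pads' length; the fingertips stand ahead of it and the grasp point (between the pads) lies 3 mm ahead of it (arm.tip_extent is the y of the fingertips in the tool frame, in m); y points along the fingers, z is the direction in which the jaws open and shut, and the axes are right-handed (so a half turn about y gives the same grasp; the last joint's range is limited). The gripper opens to 85 mm and grips with 20 to 120 N. Pads are 22 mm wide; open, the fingers measure 114 mm over their backs; the gripper's body (76 mm by 85 mm) begins 54 mm behind the grasp point. The pads swing forward as they close: fully open they stand 13 mm farther back than shut.
Start: joints at [0.976, 0.426, 0.074, 1.606, -0.034, 1.111, -0.067], TCP at [0.291, -0.609, 0.223] pointing down, gripper open.
Joint ranges: [-2.85, 2.85], [-0.5, 2.14], [-1.23, 1.37], [0.21, 2.46], [-1.02, 4.16], [0.16, 2.05], [-2.73, 2.73]. Speed limits (rad/s): [1.89, 1.89, 2.39, 2.39, 3.01, 3.01, 3.01].

## Interface

Orientations are given as a unit quaternion [x, y, z, w].
In Python, from bench import arm, get_image, get_calibration gives the robot as it stands.
- The arm moves only by the tool step_arm, never from a script. Its argument "moves" is a list of rows, each an object of numbers: "x", "y", "z": the shift along the tool's x, y, z in m; "twist": the turn about the tool's y in degrees; "claw": the opening in per cent of the stroke, from 0 (shut) to 100 (fully open). In form: [{"x": .., "y": .., "z": .., "twist": .., "claw": ..}, ...]. A call has 1 to 10 rows; each row is the pose to reach, as a shift and turn from the pose commanded when the call began, along the tool's axes at that moment; what a row does not reach only later rows make up. A row lasts 1/10 s, in which the tool goes at most 50 mm and 8.59 degrees, less where a joint would pass 70% of its speed; a pose out of reach is approached as far as the arm can. A call with a gripper value outside its range is refused whole. The fingers move at their own pace and stop on an object; "newtons" is the grip in N (left out, the last holds). Time passes only in rows, so rows that repeat a pose let the fingers close. It gives the time, the measured TCP pose, the force and the opening at its end, in the units of the state.
- arm.read_state(): the state, without advancing time (a new reading comes with each control period).
- get_image(name): name is "scene" or "top" or "wrist"; returns (picture, depth): 400x640x3 uint8, red, green, blue; 400x640 float32, m along the optical axis (not along the pixel's ray), 0 where there is no reading.
- get_calibration(name): a dict with "fx", "fy", "cx", "cy" (pixels), "R" (3x3) and "t" (3): a world point X has camera coordinates R X + t; the wrist camera has in their place "mount" (4x4, takes a point from camera to tool coordinates, whose origin is the TCP and whose axes are the tool frame's). Camera axes: x right, y down, z forward; pixel columns grow to the right and rows downward; lengths in m; the calibration is good to about 2 mm. A picture is of the moment at which its call begins: read the wrist's pose just before it. get_calibration takes no time and is no camera call.
- arm.sign_off(): hands the job in, once; it reports no verdict.
The state is a dict: "time_s": time; "joint_positions": joint angles; "joint_velocities": joint speeds; "tau": joint torques, N m; "tool_pos": TCP position; "orientation": TCP orientation; "contact_force": force on the tool from outside, world axes, zero at the start; "torque": the same for the moment, N m; "finger_gap": opening from 0.0 (shut) to 1.0 (fully open).
Only numpy, scipy, OpenCV 4.12 (cv2) and the standard library are available. Lean on these libraries where they do the work, as an engineer would, in place of code of your own. Each camera call takes 0.05 s, during which the arm holds its last target. There are 200 camera calls.

## Working session

There is one attempt and no reset: what is moved stays moved. The work goes in short steps, Python scripts to look and compute and a tool call to move; the robot and the scene stay as the last step left them, time stands still between calls to the robot, and variables do not carry over. Pictures are saved under pics/ and viewed, about 8 in all and at most 12, crops included, and the job is handed in when it is done.

Besides the shell and the picture viewer there is one more tool, called after "Emit:" as name(argument=value, ...), one argument or row to a line, values as JSON. step_arm: Moves the arm, as the interface text tells. Its arguments: {"type":"object","properties":{"moves":{"type":"array","items":{"type":"object","properties":{"x":{"type":"number"},"y":{"type":"number"},"z":{"type":"number"},"twist":{"type":"number"},"claw":{"type":"number"}}}},"newtons":{"type":"number"}},"required":["moves"]}

```bash
mkdir -p pics; ls
cat > h.py <<'E'
import numpy as np, cv2
from bench import arm, get_image, get_calibration
from scipy.spatial.transform import Rotation as Ro
np.set_printoptions(precision=4,suppress=True)
def cloud(name):
    st=arm.read_state(); im,d=get_image(name); c=get_calibration(name)
    v,u=np.mgrid[:400,:640]
    P=np.stack([(u-c['cx'])/c['fx']*d,(v-c['cy'])/c['fy']*d,d],-1)
    if 'mount' in c:
        M=np.array(c['mount']); P=P@M[:3,:3].T+M[:3,3]
        P=P@Ro.from_quat(st['orientation']).as_matrix().T+np.array(st['tool_pos'])
    else: P=(P-np.array(c['t']))@np.array(c['R'])
    P[d==0]=np.nan
    return im,P
def save(n,im): cv2.imwrite(f'pics/{n}.png',im[...,::-1])
E
python3 - <<'E'
from h import *
for n in('scene','top'):
    im,P=cloud(n); save(n,im); np.savez(n,im=im,P=P)
s=arm.read_state(); print(s); print(Ro.from_quat(s['orientation']).as_matrix(), arm.tip_extent)
a=np.load('scene.npz')['im'];b=np.load('top.npz')['im']
E
```

```text
pics
{'time_s': 0.1, 'joint_positions': array([ 0.9755,  0.4266,  0.0739,  1.6065, -0.0341,  1.1108, -0.0671]), 'joint_velocities': array([ 0.0002, -0.002 ,  0.0007, -0.0032,  0.001 ,  0.0011,  0.    ]), 'tau': array([  0.0075, -95.154 ,   3.771 , -46.4405,   0.0196,   0.0065,
         0.0002]), 'tool_pos': array([ 0.2909, -0.6087,  0.2222]), 'orientation': array([-0.1564,  0.69  , -0.6892,  0.1562]), 'contact_force': array([-0.1082, -0.5383,  0.2646]), 'torque': array([-0.0273,  0.0077,  0.0341]), 'finger_gap': 0.9972983606710847}
[[-0.9023 -0.0006  0.4311]
 [-0.4311  0.001  -0.9023]
 [ 0.0001 -1.     -0.0011]] 0.022
```

View pics/scene.png

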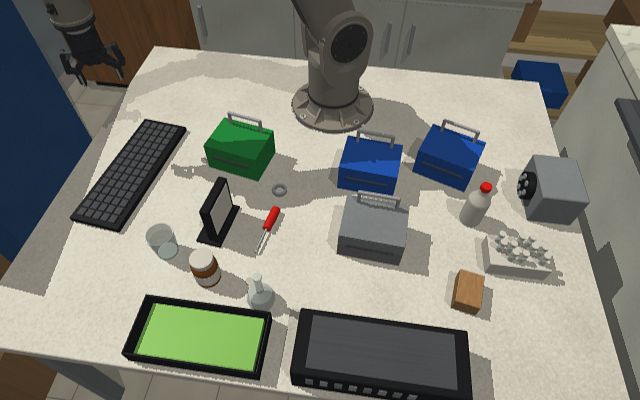

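View pics/top.png

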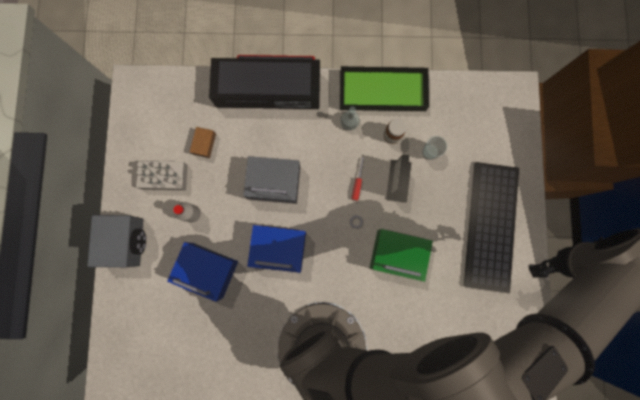

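The scene picture shows the grey box at about (372,228), with its handle at (378,198). The panel is at (217,210), its lit side facing the box, and the screwdriver lies between them at (268,228). The top picture shows the box at (273,180) with its handle on the robot side, the panel at (399,178), and a blue look-alike box between robot and grey box.

Run:
```python
from h import *
T=np.load('top.npz');S=np.load('scene.npz')
for nm,D,(u0,u1,v0,v1) in(('top',T,(235,310,145,212)),('scene',S,(325,420,180,275))):
    P=D['P'][v0:v1,u0:u1].reshape(-1,3)
    h=P[(P[:,2]>.085)&(P[:,2]<.108)]
    print(nm,len(h),'z',np.percentile(h[:,2],[5,50,95]))
    r=cv2.minAreaRect(h[:,:2].astype(np.float32)); print('rect',r, cv2.boxPoints(r))
    b=P[P[:,2]>.122]; print('bar',len(b),b.mean(0) if len(b) else '', b[:,2].max() if len(b) else '')
    if len(b)>5: print(cv2.minAreaRect(b[:,:2].astype(np.float32)))
    # slope of top
    A=np.c_[h,][:, :2]; c=np.linalg.lstsq(np.c_[A-A.mean(0),np.ones(len(A))],h[:,2],rcond=None)[0]; print('slope',c)
for nm,D,(u0,u1,v0,v1) in(('top',T,(375,420,140,210)),('scene',S,(190,245,170,250))):
    P=D['P'][v0:v1,u0:u1].reshape(-1,3)
    h=P[(P[:,2]>.125)&(P[:,2]<.15)]
    r=cv2.minAreaRect(h[:,:2].astype(np.float32)); print(nm,'panel',len(h),r, cv2.boxPoints(r))
    f=P[(P[:,2]>.03)&(P[:,2]<.13)]; print(len(f)); 
    q=cv2.minAreaRect(f[:,:2].astype(np.float32)); print(q,cv2.boxPoints(q))
    f=P[(P[:,2]>.005)&(P[:,2]<.03)]
    q=cv2.minAreaRect(f[:,:2].astype(np.float32)); print('foot',q)
# all tall objects extents
for nm,D,(u0,u1,v0,v1) in(('screw',T,(345,368,155,202)),('blue',T,(240,312,222,275)),('flask',T,(335,365,105,135)),('wash',T,(165,200,195,222)),('ring',T,(345,368,213,232))):
    P=D['P'][v0:v1,u0:u1].reshape(-1,3);h=P[P[:,2]>.008]
    print(nm,h.min(0),h.max(0))
```

```text
top 2001 z [0.0912 0.0959 0.1008]
rect ((0.5358617305755615, 0.17130213975906372), (0.16539284586906433, 0.13095802068710327), 85.75963592529297) [[0.4644 0.0937]
 [0.595  0.084 ]
 [0.6073 0.2489]
 [0.4767 0.2586]]
bar 120 [0.4895 0.1748 0.1398] 0.14620076889172884
((0.4900801181793213, 0.17488190531730652), (0.10779989510774612, 0.009823652915656567), 86.02915954589844)
slope [-0.0138  0.002   0.0959]
scene 2865 z [0.0925 0.0964 0.0992]
rect ((0.4948112964630127, 0.17296525835990906), (0.16484998166561127, 0.22009064257144928), 86.064453125) [[0.3794 0.0983]
 [0.5989 0.0832]
 [0.6103 0.2476]
 [0.3907 0.2627]]
bar 193 [0.4937 0.1735 0.1388] 0.14541286727161107
((0.49299636483192444, 0.1730765700340271), (0.10905640572309494, 0.012520430609583855), 87.00614929199219)
slope [-0.0264  0.002   0.0962]
top panel 335 ((0.5497980117797852, -0.23786711692810059), (0.026031875982880592, 0.11945729702711105), 82.8840560913086) [[ 0.4889 -0.2434]
 [ 0.6075 -0.2582]
 [ 0.6107 -0.2324]
 [ 0.4921 -0.2176]]
244
((0.5860483646392822, -0.229769766330719), (0.19481465220451355, 0.04028988629579544), 0
[... 282 characters left out ...]
097912, 0.11937010288238525), 82.23639678955078) [[ 0.4918 -0.2441]
 [ 0.6101 -0.2602]
 [ 0.6137 -0.2336]
 [ 0.4955 -0.2175]]
815
((0.5305686593055725, -0.23845908045768738), (0.03928151726722717, 0.3171890676021576), 89.09332275390625) [[ 0.3717 -0.2556]
 [ 0.6888 -0.2606]
 [ 0.6895 -0.2213]
 [ 0.3723 -0.2163]]
foot ((0.4889407157897949, -0.27371567487716675), (0.13450297713279724, 0.2574233412742615), 82.24846649169922)
screw [ 0.4792 -0.1369  0.008 ] [ 0.6314 -0.0892  0.0323]
blue [0.2412 0.0612 0.0086] [0.3937 0.2656 0.1467]
flask [ 0.7198 -0.1326  0.0089] [ 0.8098 -0.0464  0.1363]
wash [0.397  0.4129 0.0083] [0.4559 0.5271 0.1561]
ring [ 0.3868 -0.1236  0.0081] [ 0.4268 -0.0835  0.0171]
```

Emit:
step_arm(
  moves=[
    {"x":-0.406,"y":-0.04,"z":-0.316,"twist":-60},
    {"x":-0.406,"y":-0.04,"z":-0.316,"twist":-60},
    {"x":-0.406,"y":-0.04,"z":-0.316,"twist":-60},
    {"x":-0.406,"y":-0.04,"z":-0.316,"twist":-60},
    {"x":-0.406,"y":-0.04,"z":-0.316,"twist":-60},
    {"x":-0.406,"y":-0.04,"z":-0.316,"twist":-60},
    {"x":-0.406,"y":-0.04,"z":-0.316,"twist":-60},
    {"x":-0.406,"y":-0.04,"z":-0.316,"twist":-60},
    {"x":-0.406,"y":-0.04,"z":-0.316,"twist":-60},
    {"x":-0.406,"y":-0.04,"z":-0.316,"twist":-60},
  ],
)

```text
validation failed for argument at $.mo...
```

Emit:
step_arm(
  moves=[
    {"x":-0.406,"y":-0.04,"z":-0.316,"twist":-60.0,"claw":100},
    {"x":-0.406,"y":-0.04,"z":-0.316,"twist":-60.0,"claw":100},
  ],
)

```text
time_s: 0.3
tool_pos: [0.3351, -0.5191, 0.2297]
orientation: [-0.259, 0.658, -0.658, 0.258]
contact_force: [1.9, 0.2, -0.2]
finger_gap: 1.002
```

```bash
cat > go.py <<'E'
import sys
from h import *
def go(p,az=None):
    s=arm.read_state(); R=Ro.from_quat(s['orientation']).as_matrix()
    d=R.T@(np.array(p)-s['tool_pos']); a=np.degrees(np.arctan2(R[1,2],R[0,2]))
    print('shift',d,'|d|',np.linalg.norm(d),'az',a,'twist',None if az is None else -((az-a+180)%360-180), 't',s['time_s'],s['tool_pos'],s['contact_force'],s['joint_positions'])
if __name__=='__main__': 
    v=[float(x) for x in sys.argv[1:]]; go(v[:3],v[3] if len(v)>3 else None)
E
python3 go.py .52 -.15 .26 -4.3
```

```text
shift [-0.3867 -0.0302 -0.1444] |d| 0.41393514401570775 az -47.07680240375699 twist -42.77680240375699 t 0.3 [ 0.3351 -0.5191  0.2297] [ 1.8881  0.1561 -0.1835] [ 0.9059  0.3288 -0.0161  1.7287  0.0064  1.0854  0.066 ]
```

Emit:
step_arm(
  moves=[
    {"x":-0.387,"y":-0.03,"z":-0.144,"twist":-42.8,"claw":100},
    {"x":-0.387,"y":-0.03,"z":-0.144,"twist":-42.8,"claw":100},
    {"x":-0.387,"y":-0.03,"z":-0.144,"twist":-42.8,"claw":100},
    {"x":-0.387,"y":-0.03,"z":-0.144,"twist":-42.8,"claw":100},
    {"x":-0.387,"y":-0.03,"z":-0.144,"twist":-42.8,"claw":100},
    {"x":-0.387,"y":-0.03,"z":-0.144,"twist":-42.8,"claw":100},
    {"x":-0.387,"y":-0.03,"z":-0.144,"twist":-42.8,"claw":100},
    {"x":-0.387,"y":-0.03,"z":-0.144,"twist":-42.8,"claw":100},
    {"x":-0.387,"y":-0.03,"z":-0.144,"twist":-42.8,"claw":100},
    {"x":-0.387,"y":-0.03,"z":-0.144,"twist":-42.8,"claw":100},
  ],
)

```text
time_s: 1.3
tool_pos: [0.523, -0.149, 0.2605]
orientation: [-0.481, 0.518, -0.518, 0.481]
contact_force: [-0.9, -0.9, 0.5]
finger_gap: 0.998
```

```bash
python3 go.py .4895 .175 .21 -4.3
```

```text
shift [-0.3206  0.0507 -0.0574] |d| 0.32962829698565227 az -4.236661368306685 twist 0.06333863169331266 t 1.3 [ 0.523  -0.149   0.2605] [-0.8557 -0.864   0.5172] [ 0.4828  0.2013 -0.3706  1.8373  0.0799  1.1175  0.0101]
```

Emit:
step_arm(
  moves=[
    {"x":-0.32,"y":0.05,"z":-0.057,"twist":0.0,"claw":100},
    {"x":-0.32,"y":0.05,"z":-0.057,"twist":0.0,"claw":100},
    {"x":-0.32,"y":0.05,"z":-0.057,"twist":0.0,"claw":100},
    {"x":-0.32,"y":0.05,"z":-0.057,"twist":0.0,"claw":100},
    {"x":-0.32,"y":0.05,"z":-0.057,"twist":0.0,"claw":100},
    {"x":-0.32,"y":0.05,"z":-0.057,"twist":0.0,"claw":100},
    {"x":-0.32,"y":0.05,"z":-0.057,"twist":0.0,"claw":100},
    {"x":-0.32,"y":0.05,"z":-0.057,"twist":0.0,"claw":100},
    {"x":-0.32,"y":0.05,"z":-0.057,"twist":0.0,"claw":100},
  ],
)

```text
time_s: 2.2
tool_pos: [0.4904, 0.1709, 0.2101]
orientation: [-0.48, 0.519, -0.519, 0.48]
contact_force: [0.9, -0.3, -0.6]
finger_gap: 1.002
```

```bash
python3 go.py .490 .175 .138 -4.3
python3 - <<'E'
from h import *
im,P=cloud('wrist'); save('w1',im)
Q=P.reshape(-1,3); b=Q[(Q[:,2]>.125)&(Q[:,2]<.15)&(abs(Q[:,0]-.49)<.03)&(abs(Q[:,1]-.175)<.08)]
print(len(b), b.mean(0) if len(b) else 0, cv2.minAreaRect(b[:,:2].astype(np.float32)) if len(b)>5 else 0)
E
```

```text
shift [-0.0042  0.0721 -0.0006] |d| 0.07224633537967104 az -4.491871687604233 twist -0.1918716876042197 t 2.2 [0.4904 0.1709 0.2101] [ 0.8667 -0.2743 -0.6064] [ 0.0508  0.2341 -0.5837  1.9358  0.1512  1.0156 -0.6789]
2099 [0.4909 0.1761 0.1406] ((0.49035435914993286, 0.17193695902824402), (0.10812944918870926, 0.009819558821618557), 85.8622817993164)
```

View pics/w1.png

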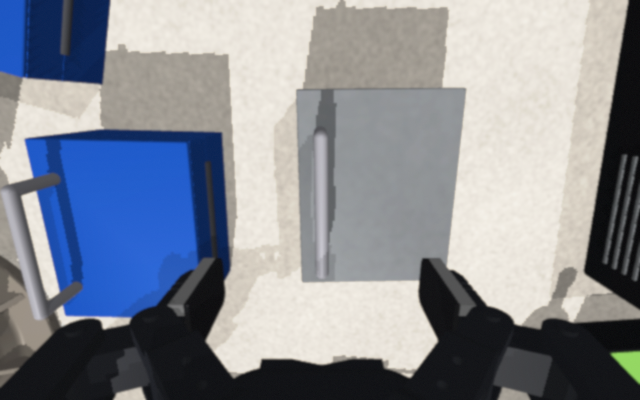

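The wrist picture shows the bar upright in the image at column 320, rows 130–275, midway between the two fingers. Depth agrees with the earlier estimate, so I go down and grip.

Emit:
step_arm(
  moves=[
    {"x":-0.003,"y":0.036,"z":0.0,"twist":0.0,"claw":100},
    {"x":-0.003,"y":0.071,"z":0.0,"twist":0.0,"claw":100},
    {"x":-0.003,"y":0.071,"z":0.0,"twist":0.0,"claw":8},
    {"x":-0.003,"y":0.071,"z":0.0,"twist":0.0,"claw":5},
    {"x":-0.003,"y":0.071,"z":0.0,"twist":0.0,"claw":5},
    {"x":-0.003,"y":0.071,"z":0.0,"twist":0.0,"claw":5},
    {"x":-0.003,"y":0.071,"z":0.0,"twist":0.0,"claw":5},
    {"x":-0.003,"y":0.071,"z":0.0,"twist":0.0,"claw":5},
  ],
  newtons=30,
)

```text
time_s: 3.05
tool_pos: [0.4908, 0.175, 0.1403]
orientation: [0.48, -0.519, 0.519, -0.48]
contact_force: [0.3, -0.2, -0.1]
finger_gap: 0.051
```

Run:
```python
from h import *
im,P=cloud('wrist'); a,_=cloud('scene'); a=cv2.resize(a[150:290,300:440],(560,560))
im=cv2.resize(im,None,fx=.75,fy=.75)
o=np.zeros((560,800,3),np.uint8); o[:,:400]=a[:,80:480]; o[:300,400:]=im[:,40:440]; save('w2',o)
print(arm.read_state()['finger_gap'],arm.read_state()['contact_force'])
```

```text
0.049103478609979476 [-0.6811  0.2458 -0.444 ]
```

View pics/w2.png

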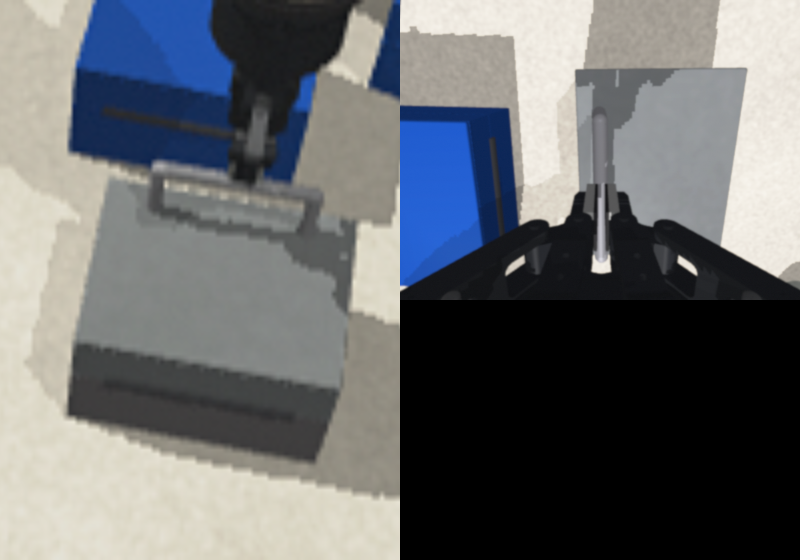

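The left scene crop and the right wrist view show the fingers astride the middle of the bar. The gap reading of 0.05 is smaller than a 10 mm bar should give, so I test it by closing further and lifting a little.

Emit:
step_arm(
  moves=[
    {"x":0.0,"y":0.0,"z":0.0,"twist":0.0,"claw":0},
    {"x":0.0,"y":0.0,"z":0.0,"twist":0.0,"claw":0},
    {"x":0.0,"y":-0.009,"z":0.0075,"twist":0.0,"claw":0},
    {"x":0.0,"y":-0.018,"z":0.0156,"twist":0.0,"claw":0},
    {"x":0.0,"y":-0.018,"z":0.0156,"twist":0.0,"claw":0},
  ],
  newtons=40,
)

```text
time_s: 3.65
tool_pos: [0.5082, 0.174, 0.1592]
orientation: [0.479, -0.519, 0.52, -0.481]
contact_force: [-0.8, -1.3, 0.2]
finger_gap: 0.003
```

Run:
```python
from h import *
s=arm.read_state(); print(s['finger_gap'],s['contact_force'],s['tool_pos'])
im,P=cloud('scene');Q=P[180:275,325:420].reshape(-1,3)
# hood top profile along box x
ex=np.array([.9972,-.0744]); q=Q[(Q[:,2]>.08)&(Q[:,2]<.125)]; u=(q[:,:2]-[.6013,.1667])@ex
for lo in np.arange(-.13,.0,.02):
    m=(u>lo)&(u<lo+.02); print(round(lo,2),m.sum(),np.median(q[m,2]) if m.any() else 0)
```

```text
0.002937104231481969 [-0.8475 -1.3     0.2165] [0.5082 0.174  0.1592]
-0.13 320 0.09740176142419277
-0.11 444 0.09699019492024755
-0.09 408 0.09667931204966027
-0.07 427 0.09640942129590693
-0.05 450 0.09606563861847511
-0.03 451 0.09571232651235882
-0.01 475 0.09388416336633656
```

Run:
```python
from h import *
print(arm.tip_extent)
s=arm.read_state(); R=Ro.from_quat(s['orientation']).as_matrix()
im,P=cloud('wrist'); save('w3',im); np.savez('w3',P=P,im=im)
L=(P-s['tool_pos'])@R
print(get_calibration('wrist')['mount'])
m=(abs(L[...,2])<.03)&(abs(L[...,0])<.02)&(L[...,1]<.05); q=L[m]; print(m.sum())
if m.any(): print(np.percentile(q,[0,2,50,98,100],axis=0))
```

```text
0.022
[[-0.0007  0.9581  0.2864 -0.0726]
 [-0.0003 -0.2864  0.9581 -0.1505]
 [ 1.      0.0005  0.0005  0.    ]
 [ 0.      0.      0.      1.    ]]
24441
[[-0.02   -0.1022 -0.03  ]
 [-0.0185 -0.1001 -0.0284]
 [-0.0116 -0.0708 -0.0012]
 [ 0.008   0.0175  0.0284]
 [ 0.0199  0.0219  0.03  ]]
```

View pics/w3.png

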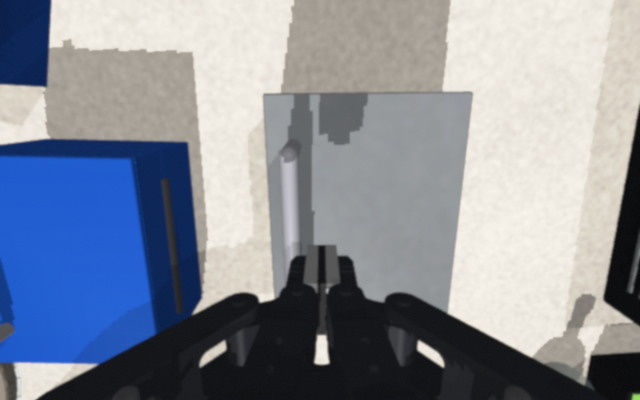

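The wrist picture shows the shut, empty fingers at (322,265) and the bar still down at (290,150–250), so the bar was missed. I measure it again before regripping.

```bash
python3 - <<'E'
from h import *
D=np.load('w3.npz');Q=D['P'][130:235,270:310].reshape(-1,3)
b=Q[(Q[:,2]>.12)&(Q[:,2]<.16)]; print(len(b),b.mean(0),np.percentile(b[:,2],[5,50,95]),cv2.minAreaRect(b[:,:2].astype(np.float32)))
ex=np.array([.9972,-.0744]); u=(b[:,:2]-[.6013,.1667])@ex; print('u',np.percentile(u,[5,50,95]))
E
python3 go.py .4905 .1745 .155 -4.3; python3 go.py .4905 .1745 .134 -4.3
```

```text
1677 [0.4931 0.2038 0.1401] [0.1367 0.1408 0.1423] ((0.4924696683883667, 0.2015446275472641), (0.048854321241378784, 0.0100470669567585), 86.15625762939453)
u [-0.1153 -0.1106 -0.1065]
shift [ 0.0005  0.0029 -0.016 ] |d| 0.016297614563048107 az -4.498455504543098 twist -0.1984555045430909 t 3.75 [0.5065 0.1738 0.1579] [0.1999 0.4313 0.3965] [ 0.0255  0.3221 -0.5656  1.9554  0.2146  0.922  -0.7257]
shift [ 0.0005  0.0239 -0.016 ] |d| 0.02878613406795634 az -4.498455504543098 twist -0.1984555045430909 t 3.75 [0.5065 0.1738 0.1579] [0.1999 0.4313 0.3965] [ 0.0255  0.3221 -0.5656  1.9554  0.2146  0.922  -0.7257]
```

Emit:
step_arm(
  moves=[
    {"x":0.0,"y":-0.025,"z":0.0,"twist":0.0,"claw":80},
    {"x":0.0,"y":-0.025,"z":-0.016,"twist":0.0,"claw":80},
    {"x":0.0,"y":-0.025,"z":-0.016,"twist":0.0,"claw":80},
    {"x":0.0,"y":-0.025,"z":-0.016,"twist":0.0,"claw":80},
    {"x":0.0,"y":0.0,"z":-0.016,"twist":0.0,"claw":80},
    {"x":0.0,"y":0.023,"z":-0.016,"twist":0.0,"claw":80},
    {"x":0.0,"y":0.023,"z":-0.016,"twist":0.0,"claw":80},
  ],
  newtons=60,
)

```text
time_s: 4.45
tool_pos: [0.4889, 0.1742, 0.1319]
orientation: [-0.482, 0.52, -0.518, 0.479]
contact_force: [-1.0, -0.2, 0.4]
finger_gap: 0.799
```

Emit:
step_arm(
  moves=[
    {"x":0.0,"y":0.0,"z":0.0,"twist":0.0,"claw":0},
    {"x":0.0,"y":0.0,"z":0.0,"twist":0.0,"claw":0},
    {"x":0.0,"y":0.0,"z":0.0,"twist":0.0,"claw":0},
    {"x":0.0,"y":0.0,"z":0.0,"twist":0.0,"claw":0},
    {"x":0.0,"y":0.0,"z":0.0,"twist":0.0,"claw":0},
  ],
)

```text
time_s: 4.95
tool_pos: [0.4904, 0.175, 0.1351]
orientation: [0.48, -0.519, 0.519, -0.48]
contact_force: [-0.8, -0.1, 0.2]
finger_gap: 0.002
```

Run:
```python
from h import *
im,P=cloud('wrist'); a,_=cloud('scene'); a=cv2.resize(a[170:260,320:430],(660,540)); save('w4',np.vstack([im[180:,:][:, :640],]))
o=np.zeros((400,800,3),np.uint8); o[:,:480]=im[:,80:560]; o[:262,480:]=cv2.resize(a,(320,262)); save('w4',o)
```

```text
(no output)
```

View pics/w4.png

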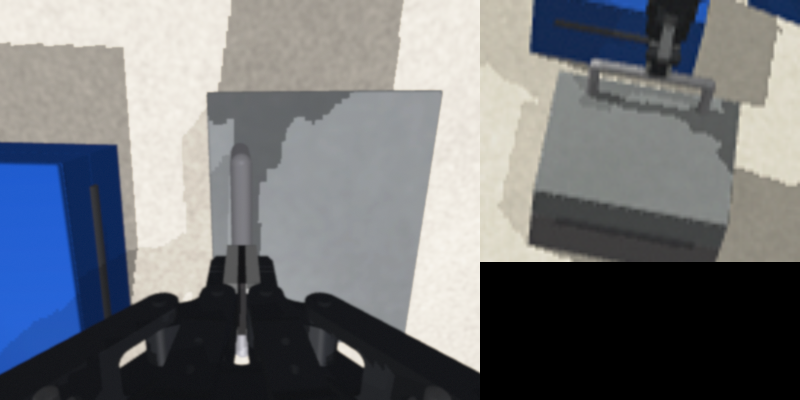

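The wrist view (left) shows the bar running at column 240 straight into the shut pads at (242,265), and nothing seems pushed aside. I check the geometry in the tool frame.

Run:
```python
from h import *
s=arm.read_state(); R=Ro.from_quat(s['orientation']).as_matrix(); print(s['tool_pos'],s['finger_gap'],s['contact_force'],s['tau'])
im,P=cloud('wrist'); L=(P-s['tool_pos'])@R; L=L.reshape(-1,3)
for lo in np.arange(-.06,.06,.008):
    m=(abs(L[:,2])<.008)&(L[:,0]>lo)&(L[:,0]<lo+.008)
    q=L[m]; print('x %.3f'%lo,m.sum(),np.percentile(q[:,1],[2,25,50,75,98]) if m.sum()>3 else '')
D=np.load('w3.npz')
im3=D['im']
c=np.vstack([im3[230:360,240:400],im[230:360,240:400]]); save('w5',cv2.resize(c,None,fx=2.3,fy=2.3,interpolation=cv2.INTER_CUBIC))
```

```text
[0.4902 0.1751 0.1348] 0.004382351145643415 [-1.4023  0.2694 -0.1208] [  0.0163 -71.6815  -6.7361 -38.5198   0.0135   0.0048   0.0038]
x -0.060 415 [0.0368 0.0376 0.038  0.0385 0.0394]
x -0.052 720 [-0.0075 -0.0054  0.0034  0.0374  0.0391]
x -0.044 479 [-0.008  -0.0066 -0.0058 -0.0037  0.0389]
x -0.036 439 [-0.0076 -0.0067 -0.0059 -0.0039  0.0386]
x -0.028 423 [-0.0077 -0.0066 -0.0058 -0.004   0.0385]
x -0.020 3258 [-0.0997 -0.0916 -0.0836 -0.0747 -0.0016]
x -0.012 4970 [-0.0935 -0.0868 -0.06   -0.0376 -0.0044]
x -0.004 518 [-0.073  -0.0558 -0.0497 -0.0452  0.0384]
x 0.004 529 [-0.0623 -0.0577 -0.0554 -0.0454  0.0385]
x 0.012 3 
x 0.020 0 
x 0.028 0 
x 0.036 19 [-0.0078 -0.0072 -0.007  -0.0068 -0.0063]
x 0.044 142 [-0.0079 -0.007  -0.0066 -0.0062 -0.0052]
x 0.052 75 [-0.0077 -0.0068 -0.0063 -0.0059 -0.0045]
```

View pics/w5.png

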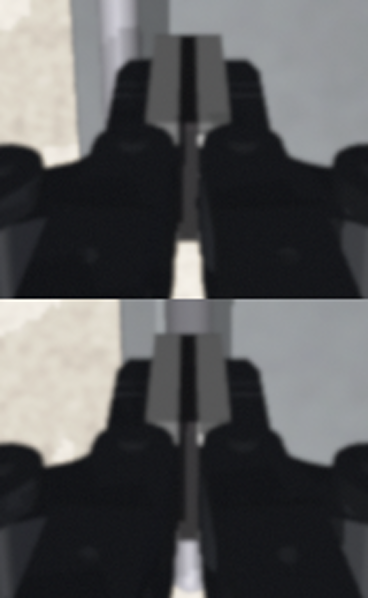

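Emit:
step_arm(
  moves=[
    {"x":0.0,"y":-0.004,"z":0.003,"twist":0.0,"claw":0},
    {"x":0.0,"y":-0.009,"z":0.0075,"twist":0.0,"claw":0},
    {"x":0.0,"y":-0.009,"z":0.0075,"twist":0.0,"claw":0},
  ],
)

```text
time_s: 5.4
tool_pos: [0.4987, 0.1746, 0.1445]
orientation: [0.479, -0.519, 0.519, -0.48]
contact_force: [-1.2, -0.1, 0.4]
finger_gap: 0.004
```

Run:
```python
from h import *
s=arm.read_state(); R=Ro.from_quat(s['orientation']).as_matrix(); print(s['tool_pos'],s['finger_gap'],s['contact_force'],s['torque'])
im,P=cloud('wrist'); Q=P[120:235,270:340].reshape(-1,3); b=Q[(Q[:,2]>.125)&(Q[:,2]<.17)]; print(len(b),b.mean(0),np.percentile(b[:,2],[5,50,95]))
im,P=cloud('top');Q=P[145:212,235:310].reshape(-1,3); b=Q[(Q[:,2]>.122)&(Q[:,2]<.15)]; print(len(b),b.mean(0))
```

```text
[0.4987 0.1746 0.1445] 0.004060098452474186 [-1.241  -0.1193  0.356 ] [-0.0361  0.0269  0.0042]
1702 [0.493  0.2063 0.1404] [0.1375 0.1409 0.1424]
0 [nan nan nan]<stdin>:4: RuntimeWarning: Mean of empty slice.
  ret = um.true_divide(
```

The bar hasn't moved, and the fingers seem to pass through it with no force. I'll probe with shut fingers: first touch the hood top gently, then push the bar sideways, to see what is really solid.

Emit:
step_arm(
  moves=[
    {"x":0.0,"y":0.0,"z":0.027,"twist":0.0,"claw":0},
    {"x":0.0,"y":0.0,"z":0.027,"twist":0.0,"claw":0},
    {"x":0.0,"y":0.018,"z":0.027,"twist":0.0,"claw":0},
    {"x":0.0,"y":0.024,"z":0.027,"twist":0.0,"claw":0},
    {"x":0.0,"y":0.027,"z":0.027,"twist":0.0,"claw":0},
    {"x":0.0,"y":0.029,"z":0.027,"twist":0.0,"claw":0},
    {"x":0.0,"y":0.029,"z":0.027,"twist":0.0,"claw":0},
  ],
)

```text
time_s: 6.2
tool_pos: [0.5245, 0.1724, 0.1148]
orientation: [0.48, -0.519, 0.519, -0.48]
contact_force: [-0.3, 0.4, 0.0]
finger_gap: -0.001
```

Emit:
step_arm(
  moves=[
    {"x":0.0,"y":-0.008,"z":0.0,"twist":0.0,"claw":0},
    {"x":0.0,"y":-0.008,"z":-0.01,"twist":0.0,"claw":0},
    {"x":0.0,"y":-0.008,"z":-0.02,"twist":0.0,"claw":0},
    {"x":0.0,"y":-0.008,"z":-0.02,"twist":0.0,"claw":0},
  ],
)

```text
time_s: 6.6
tool_pos: [0.5043, 0.1742, 0.1236]
orientation: [0.48, -0.518, 0.52, -0.481]
contact_force: [2.3, 0.6, 4.7]
finger_gap: 0.0
```

Run:
```python
from h import *
s=arm.read_state(); R=Ro.from_quat(s['orientation']).as_matrix(); print(s['tool_pos'],s['finger_gap'],s['contact_force'],s['torque'])
im,P=cloud('wrist'); Q=P[80:260,200:480].reshape(-1,3); 
ex=np.array([.9972,-.0744]);ey=np.array([.0744,.9972])
u=(Q[:,:2]-[.6013,.1667])@ex; v=(Q[:,:2]-[.6013,.1667])@ey
m=(v>.02)&(v<.045)
for lo in np.arange(-.14,.01,.015):
    k=m&(u>lo)&(u<lo+.015); print(round(lo,3),k.sum(),np.percentile(Q[k,2],[5,50,95]) if k.any() else '')
print(arm.read_state()['contact_force'])
```

```text
[0.5043 0.1742 0.1236] 6.804847280855645e-05 [2.2618 0.6281 4.7111] [-0.0203 -0.1719 -0.0061]
-0.14 411 [0.0937 0.0948 0.0959]
-0.125 1104 [0.0947 0.1392 0.1405]
-0.11 1513 [0.094  0.0952 0.1389]
-0.095 1221 [0.0939 0.0949 0.096 ]
-0.08 1201 [0.0939 0.0949 0.096 ]
-0.065 1194 [0.0939 0.0949 0.0961]
-0.05 1202 [0.0939 0.095  0.096 ]
-0.035 1193 [0.0939 0.095  0.096 ]
-0.02 828 [0.0939 0.095  0.096 ]
-0.005 0 
0.01 0 
[ 1.754  -0.4436  5.976 ]
```

Run:
```python
from h import *
s=arm.read_state(); R=Ro.from_quat(s['orientation']).as_matrix(); c=get_calibration('wrist'); print(c['fx'],s['tool_pos'],s['contact_force'])
im,P=cloud('wrist'); L=(P-s['tool_pos'])@R
np.savez('w6',L=L,im=im)
for v in range(236,300,6):
    row=L[v,290:356]; print(v,' '.join('%d:%d,%d,%d'%(u+290,*(row[u]*1000)) if np.isfinite(row[u,0]) else '-' for u in range(0,66,6)))
```

```text
331.25416852905323 [0.5043 0.1741 0.1235] [ 1.754  -0.4436  5.976 ]
236 290:-16,-16,-13 296:-15,-13,-11 302:2,28,-11 308:1,28,-7 314:1,26,-4 320:1,27,0 326:1,28,2 332:1,28,6 338:2,28,9 344:2,28,13 350:1,28,16
242 290:-13,-16,-13 296:-13,-14,-11 302:5,28,-11 308:6,29,-7 314:5,28,-4 320:5,29,0 326:5,28,2 332:5,28,6 338:6,29,9 344:5,27,13 350:5,27,16
248 290:-11,-17,-13 296:-9,-14,-11 302:10,29,-11 308:-10,-16,-5 314:-10,-15,-3 320:-10,-15,0 326:-10,-15,2 332:-10,-15,4 338:9,28,9 344:9,29,13 350:9,28,16
254 290:-7,-15,-13 296:-7,-14,-11 302:13,27,-11 308:-10,-21,-5 314:-11,-22,-3 320:-10,-21,0 326:-10,-21,2 332:-10,-20,4 338:12,27,9 344:13,28,13 350:13,28,17
260 290:-5,-16,-13 296:-6,-19,-10 302:-6,-19,-8 308:-10,-27,-5 314:-10,-27,-2 320:-10,-26,0 326:-10,-27,2 332:-10,-27,4 338:-6,-18,7 344:-6,-19,10 350:-6,-18,12
266 290:-6,-24,-13 296:-6,-24,-10 302:-6,-25,-8 308:-10,-32,-5 314:-10,-32,-2 320:-10,-31,0 326:-10,-32,1 332:-11,-33,4 338:-10,-32,6 344:-7,-25,9 350:-6,-25,12
272 290:-6,-30,-12 296:-6,-29,-10 302:-7,-30,-7 308:-10,-37,-4 314:-10,-36,-2 320:-10,-36,0 326:-10,-37,1 332:-10,-37,4 338:-10,-36,6 344:-7,-30,9 350:-7,-30,11
278 290:-6,-34,-12 296:-6,-34,-9 302:-6,-33,-7 308:-10,-41,-4 314:-10,-41,-2 320:-10,-41,0 326:-10,-42,1 332:-10,-41,4 338:-9,-40,6 344:-6,-34,8 350:-7,-35,11
284 290:-11,-46,-10 296:-11,-47,-8 302:-11,-47,-6 308:-10,-45,-4 314:-10,-45,-2 320:-10,-45,0 326:-10,-45,1 332:-9,-44,3 338:-12,-48,5 344:-12,-48,7 350:-11,-48,10
290 290:-12,-52,-10 296:-13,-54,-8 302:-13,-54,-6 - 314:-11,-50,-2 320:-7,-45,0 326:-8,-45,1 332:-11,-51,3 338:-12,-52,5 344:-12,-53,7 350:-13,-54,9
296 290:-11,-55,-10 296:-11,-55,-8 302:-11,-55,-6 308:-11,-55,-4 314:-11,-54,-2 320:-5,-45,0 326:-6,-47,1 332:-11,-55,3 338:-11,-54,5 344:-11,-54,7 350:-11,-54,9
```

The wrist depth settles it. The shut pads' front faces end at tool y ≈ -13 mm, not +22 mm, so the real grasp point is about 32 mm *behind* the TCP, 35 mm off the documented place. The hood and bar heights from the wrist agree with the other cameras, and the bar contact at TCP z = 0.124 fits too. I'll aim 35 mm lower from here on.

Emit:
step_arm(
  moves=[
    {"x":0.0,"y":-0.02,"z":0.0,"twist":0.0,"claw":70},
    {"x":0.0,"y":-0.02,"z":-0.014,"twist":0.0,"claw":70},
    {"x":0.0,"y":-0.02,"z":-0.014,"twist":0.0,"claw":70},
    {"x":0.0,"y":-0.02,"z":-0.014,"twist":0.0,"claw":70},
    {"x":0.0,"y":0.0,"z":-0.014,"twist":0.0,"claw":70},
    {"x":0.0,"y":0.021,"z":-0.014,"twist":0.0,"claw":70},
    {"x":0.0,"y":0.021,"z":-0.014,"twist":0.0,"claw":70},
  ],
  newtons=40,
)

```text
time_s: 7.4
tool_pos: [0.4891, 0.1742, 0.0991]
orientation: [-0.481, 0.52, -0.518, 0.479]
contact_force: [-0.5, -0.8, -0.1]
finger_gap: 0.699
```

Emit:
step_arm(
  moves=[
    {"x":0.0,"y":0.0,"z":0.0,"twist":0.0,"claw":0},
    {"x":0.0,"y":0.0,"z":0.0,"twist":0.0,"claw":0},
    {"x":0.0,"y":0.0,"z":0.0,"twist":0.0,"claw":0},
    {"x":0.0,"y":0.0,"z":0.0,"twist":0.0,"claw":0},
    {"x":0.0,"y":0.0,"z":0.0,"twist":0.0,"claw":0},
    {"x":0.0,"y":0.0,"z":0.0,"twist":0.0,"claw":0},
  ],
)

```text
time_s: 8.0
tool_pos: [0.4892, 0.1753, 0.1022]
orientation: [-0.481, 0.519, -0.519, 0.48]
contact_force: [-13.5, -0.1, 13.6]
finger_gap: 0.099
```

The gap now stops at 0.10, so the bar is gripped. I follow the hinge arc.

Emit:
step_arm(
  moves=[
    {"x":0.0,"y":-0.009,"z":0.0075,"twist":0.0,"claw":0},
    {"x":0.0,"y":-0.018,"z":0.0156,"twist":0.0,"claw":0},
    {"x":0.0,"y":-0.026,"z":0.0245,"twist":0.0,"claw":0},
    {"x":0.0,"y":-0.0334,"z":0.0341,"twist":0.0,"claw":0},
    {"x":0.0,"y":-0.0395,"z":0.0443,"twist":0.0,"claw":0},
    {"x":0.0,"y":-0.0452,"z":0.0549,"twist":0.0,"claw":0},
    {"x":0.0,"y":-0.0452,"z":0.0549,"twist":0.0,"claw":0},
  ],
)

```text
time_s: 8.7
tool_pos: [0.5462, 0.1714, 0.1488]
orientation: [0.48, -0.519, 0.519, -0.481]
contact_force: [-8.9, -1.7, 22.3]
finger_gap: 0.098
```

Emit:
step_arm(
  moves=[
    {"x":0.0,"y":-0.006,"z":0.0108,"twist":0.0,"claw":0},
    {"x":0.0,"y":-0.01,"z":0.022,"twist":0.0,"claw":0},
    {"x":0.0,"y":-0.0127,"z":0.034,"twist":0.0,"claw":0},
    {"x":0.0,"y":-0.014,"z":0.046,"twist":0.0,"claw":0},
    {"x":0.0,"y":-0.0145,"z":0.0585,"twist":0.0,"claw":0},
    {"x":0.0,"y":-0.0138,"z":0.0705,"twist":0.0,"claw":0},
    {"x":0.0,"y":-0.0122,"z":0.0825,"twist":0.0,"claw":0},
    {"x":0.0,"y":-0.0094,"z":0.0944,"twist":0.0,"claw":0},
    {"x":0.0,"y":-0.0094,"z":0.0944,"twist":0.0,"claw":0},
  ],
)

```text
time_s: 9.6
tool_pos: [0.6407, 0.1645, 0.1567]
orientation: [-0.479, 0.519, -0.519, 0.481]
contact_force: [3.1, 4.7, 0.3]
finger_gap: 0.1
```

Emit:
step_arm(
  moves=[
    {"x":0.0,"y":0.0038,"z":0.0113,"twist":0.0,"claw":0},
    {"x":0.0,"y":0.0084,"z":0.0224,"twist":0.0,"claw":0},
    {"x":0.0,"y":0.0129,"z":0.031,"twist":0.0,"claw":0},
    {"x":0.0,"y":0.0179,"z":0.0391,"twist":0.0,"claw":0},
    {"x":0.0,"y":0.0234,"z":0.047,"twist":0.0,"claw":0},
    {"x":0.0,"y":0.0234,"z":0.047,"twist":0.0,"claw":0},
    {"x":0.0,"y":0.0234,"z":0.047,"twist":0.0,"claw":0},
  ],
)

```text
time_s: 10.3
tool_pos: [0.6867, 0.161, 0.1332]
orientation: [-0.48, 0.519, -0.519, 0.481]
contact_force: [2.9, 6.2, -3.1]
finger_gap: 0.103
```

Emit:
step_arm(
  moves=[
    {"x":0.0,"y":0.0,"z":0.0,"twist":0.0,"claw":22},
    {"x":0.0,"y":0.0,"z":0.0,"twist":0.0,"claw":25},
    {"x":0.0,"y":0.0,"z":0.0,"twist":0.0,"claw":25},
    {"x":0.0,"y":-0.03,"z":0.0,"twist":0.0,"claw":25},
    {"x":0.0,"y":-0.07,"z":0.0,"twist":0.0,"claw":25},
    {"x":0.0,"y":-0.12,"z":0.0,"twist":0.0,"claw":25},
    {"x":0.0,"y":-0.12,"z":0.0,"twist":0.0,"claw":25},
  ],
)

```text
time_s: 11.0
tool_pos: [0.6888, 0.1608, 0.2604]
orientation: [0.477, -0.518, 0.521, -0.483]
contact_force: [0.2, 0.2, 0.7]
finger_gap: 0.249
```

Run:
```python
from h import *
s=arm.read_state(); print(s['tool_pos'],s['finger_gap'],s['contact_force'],s['joint_positions'])
im,P=cloud('top'); np.savez('top2',im=im,P=P); a,PS=cloud('scene'); np.savez('scene2',im=a,P=PS)
o=np.vstack([cv2.resize(im[110:240,190:390],(800,520)[:2])[:300], ]) 
o=np.hstack([cv2.resize(im[130:230,220:320],(400,400),interpolation=cv2.INTER_CUBIC),cv2.resize(a[150:270,320:440],(400,400),interpolation=cv2.INTER_CUBIC)]); save('v7',o)
```

```text
[0.6888 0.1608 0.2604] 0.24865452132969065 [0.2469 0.2229 0.7238] [ 0.0308  0.4936 -0.5123  1.4621  0.2497  1.2408 -0.5877]
```

View pics/v7.png

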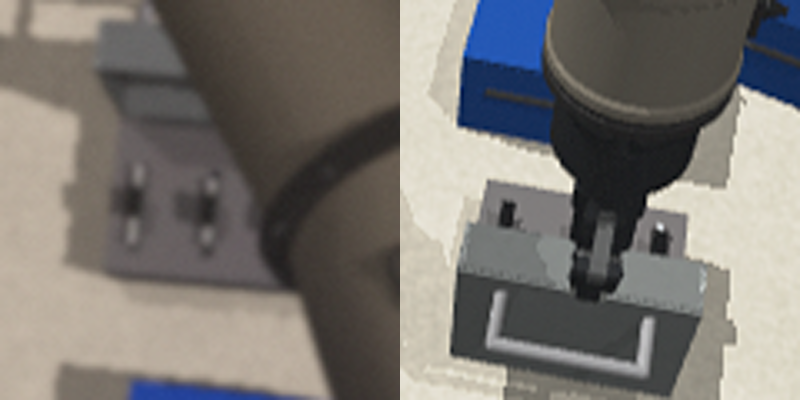

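The left (top view) shows the hood upright at the far edge and two plates at (133,205) and (208,212), with the third hidden by the arm. The right (scene view) shows the hood standing with its bar on the far side. Next I move over the slots with the jaws turned, and look with the wrist camera.

```bash
python3 go.py .52 .172 .28 85.7
```

```text
shift [ 0.0007 -0.026  -0.1672] |d| 0.1692515273530628 az -4.49376421478545 twist -90.19376421478546 t 11.1 [0.6868 0.1596 0.2544] [ 0.1786 -0.3499 -0.8726] [ 0.0306  0.498  -0.5109  1.4685  0.2506  1.2376 -0.5884]
```

Emit:
step_arm(
  moves=[
    {"x":0.0,"y":-0.026,"z":-0.04,"twist":-8.0,"claw":45},
    {"x":0.0,"y":-0.026,"z":-0.08,"twist":-16.0,"claw":45},
    {"x":0.0,"y":-0.026,"z":-0.12,"twist":-24.0,"claw":45},
    {"x":0.0,"y":-0.026,"z":-0.167,"twist":-32.0,"claw":45},
    {"x":0.0,"y":-0.026,"z":-0.167,"twist":-40.0,"claw":45},
    {"x":0.0,"y":-0.026,"z":-0.167,"twist":-48.0,"claw":45},
    {"x":0.0,"y":-0.026,"z":-0.167,"twist":-56.0,"claw":45},
    {"x":0.0,"y":-0.026,"z":-0.167,"twist":-64.0,"claw":45},
    {"x":0.0,"y":-0.026,"z":-0.167,"twist":-72.0,"claw":45},
    {"x":0.0,"y":-0.026,"z":-0.167,"twist":-80.0,"claw":45},
  ],
)

```text
time_s: 12.1
tool_pos: [0.5194, 0.1722, 0.2777]
orientation: [0.702, -0.088, 0.087, -0.702]
contact_force: [-0.2, -0.0, -0.0]
finger_gap: 0.45
```

Emit:
step_arm(
  moves=[
    {"x":0.0,"y":0.0,"z":0.0,"twist":-5.0,"claw":45},
    {"x":0.0,"y":0.0,"z":0.0,"twist":-10.0,"claw":45},
    {"x":0.0,"y":0.0,"z":0.0,"twist":-10.0,"claw":45},
  ],
)

```text
time_s: 12.4
tool_pos: [0.5195, 0.1722, 0.2778]
orientation: [0.707, -0.028, 0.027, -0.706]
contact_force: [0.5, -0.0, -0.2]
finger_gap: 0.449
```

Run:
```python
from h import *
s=arm.read_state(); print(s['tool_pos'],s['finger_gap'],s['joint_positions'])
im,P=cloud('wrist'); np.savez('w8',im=im,P=P); save('w8',im)
ex=np.array([.9972,-.0744]);ey=np.array([.0744,.9972]);Q=P.reshape(-1,3)
u=(Q[:,:2]-[.5365,.1715])@ex; v=(Q[:,:2]-[.5365,.1715])@ey
for c in(-.06,0,.06):
    k=(abs(v-c)<.012)&(u>-.06)&(u<.045)
    for lo,hi,n in((.06,.073,'frame'),(.078,.095,'tab')):
        m=k&(Q[:,2]>lo)&(Q[:,2]<hi); 
        if m.sum()>5: print(c,n,m.sum(),'u',np.percentile(u[m],[1,50,99]),'v',np.percentile(v[m],[2,50,98]),'z',np.median(Q[m,2]),'xyz',Q[m].mean(0))
k=(u>-.06)&(u<.05)&(abs(v)<.08)&(Q[:,2]>.03)&(Q[:,2]<.062);print('block z',np.median(Q[k,2]))
```

```text
[0.5195 0.1722 0.2778] 0.44907563712323806 [ 0.2843  0.2678 -0.853   1.7865  0.216   1.1863  0.8611]
-0.06 frame 86 u [-0.0314 -0.0234  0.0082] v [-0.0661 -0.0619 -0.0583] z 0.06660700168068703 xyz [0.5155 0.1108 0.0669]
-0.06 tab 241 u [-0.0234 -0.0126 -0.0005] v [-0.068  -0.0627 -0.0583] z 0.08622523316286151 xyz [0.5195 0.1099 0.0856]
0 frame 112 u [-0.0366 -0.0251  0.0152] v [-0.0058 -0.0034 -0.0012] z 0.06650969402419836 xyz [0.5194 0.1695 0.0667]
0 tab 206 u [-0.0227 -0.0115  0.0007] v [-0.0076 -0.0033  0.0009] z 0.08632854250770908 xyz [0.5248 0.169  0.0863]
0.06 frame 191 u [-0.0417 -0.0228  0.0214] v [0.0515 0.0558 0.0592] z 0.06655528622779594 xyz [0.5268 0.2282 0.0666]
0.06 tab 245 u [-0.022  -0.0108  0.002 ] v [0.0515 0.056  0.0612] z 0.08621876386518257 xyz [0.53   0.2282 0.0856]
block z 0.05445420921844532
```

View pics/w8.png

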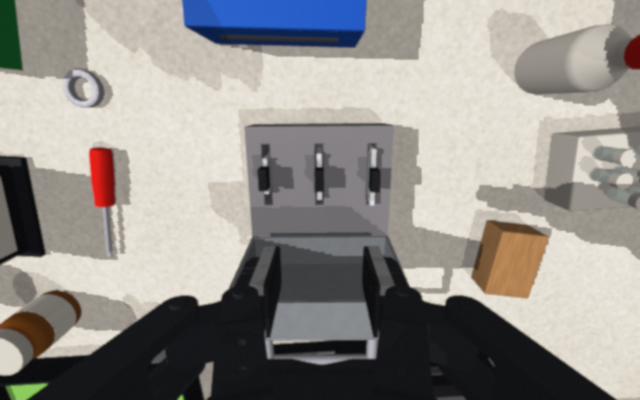

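The picture shows three plates at columns 265, 319 and 373, with the hood upright at the bottom. The frame widths measure 40, 52 and 63 mm, so the widest is the right-hand one at (373,175), y = +60 slot, tab centre (0.530, 0.228, 0.077).

```bash
python3 go.py .530 .228 .11 85.7;python3 go.py .530 .228 .048 85.7
```

```text
shift [0.0062 0.1679 0.0565] |d| 0.17723882751754663 az 85.40627069812271 twist -0.29372930187730617 t 12.45 [0.5195 0.1722 0.2779] [ 0.7453 -0.3107  0.6742] [ 0.2839  0.2675 -0.8524  1.7863  0.2157  1.1863  0.8578]
shift [0.0063 0.2299 0.0565] |d| 0.236810162058858 az 85.40627069812271 twist -0.29372930187730617 t 12.45 [0.5195 0.1722 0.2779] [ 0.7453 -0.3107  0.6742] [ 0.2839  0.2675 -0.8524  1.7863  0.2157  1.1863  0.8578]
```

Emit:
step_arm(
  moves=[
    {"x":0.006,"y":0.0,"z":0.035,"twist":-0.3,"claw":45},
    {"x":0.006,"y":0.04,"z":0.0565,"twist":-0.3,"claw":45},
    {"x":0.006,"y":0.08,"z":0.0565,"twist":-0.3,"claw":45},
    {"x":0.006,"y":0.12,"z":0.0565,"twist":-0.3,"claw":45},
    {"x":0.006,"y":0.155,"z":0.0565,"twist":-0.3,"claw":45},
    {"x":0.006,"y":0.168,"z":0.0565,"twist":-0.3,"claw":45},
    {"x":0.006,"y":0.168,"z":0.0565,"twist":-0.3,"claw":45},
    {"x":0.006,"y":0.168,"z":0.0565,"twist":-0.3,"claw":45},
  ],
)

```text
time_s: 13.25
tool_pos: [0.5308, 0.2291, 0.1121]
orientation: [-0.706, 0.026, -0.026, 0.707]
contact_force: [-1.0, 0.2, -0.2]
finger_gap: 0.447
```

```bash
python3 go.py .530 .228 .048 85.7
python3 - <<'E'
from h import *
s=arm.read_state();R=Ro.from_quat(s['orientation']).as_matrix()
im,P=cloud('wrist'); L=(P-s['tool_pos'])@R; Q=P.reshape(-1,3); L=L.reshape(-1,3)
m=(abs(Q[:,0]-.53)<.02)&(abs(Q[:,1]-.228)<.015)&(Q[:,2]>.078)&(Q[:,2]<.092)
print(m.sum(),'world',np.percentile(Q[m],[2,50,98],axis=0),'tool',np.percentile(L[m],[2,50,98],axis=0))
for sg in(-1,1):
    k=(L[:,2]*sg>.012)&(L[:,2]*sg<.045)&(abs(L[:,0])<.018)&(L[:,1]<0)&(L[:,1]>-.05); print(sg,k.sum(),np.percentile(L[k],[1,50,99],axis=0) if k.any() else '')
E
```

```text
shift [-0.0008  0.0641 -0.0012] |d| 0.06407482351674759 az 85.78514670227219 twist 0.08514670227219767 t 13.25 [0.5308 0.2291 0.1121] [-1.0035  0.1785 -0.1767] [ 0.0867  0.5042 -0.7747  1.8896  0.4376  0.9233  0.6008]
727 world [[0.5186 0.2239 0.0797]
 [0.5287 0.2287 0.0863]
 [0.5418 0.2336 0.0876]] tool [[-0.0121  0.0245 -0.0051]
 [-0.002   0.0257 -0.0004]
 [ 0.011   0.0323  0.0042]]
-1 2117 [[-0.0117 -0.0496 -0.0327]
 [-0.007  -0.0353 -0.0209]
 [ 0.0106 -0.0114 -0.0192]]
1 2109 [[-0.0117 -0.0493  0.0189]
 [-0.007  -0.0352  0.0206]
 [ 0.0105 -0.0109  0.0323]]
```

Emit:
step_arm(
  moves=[
    {"x":-0.001,"y":0.03,"z":-0.0005,"twist":0.0,"claw":45},
    {"x":-0.001,"y":0.05,"z":-0.0005,"twist":0.0,"claw":45},
    {"x":-0.001,"y":0.064,"z":-0.0005,"twist":0.0,"claw":45},
    {"x":-0.001,"y":0.064,"z":-0.0005,"twist":0.0,"claw":45},
    {"x":-0.001,"y":0.064,"z":-0.0005,"twist":0.0,"claw":0},
    {"x":-0.001,"y":0.064,"z":-0.0005,"twist":0.0,"claw":0},
    {"x":-0.001,"y":0.064,"z":-0.0005,"twist":0.0,"claw":0},
    {"x":-0.001,"y":0.064,"z":-0.0005,"twist":0.0,"claw":0},
    {"x":-0.001,"y":0.064,"z":-0.0005,"twist":0.0,"claw":0},
  ],
  newtons=40,
)

```text
time_s: 14.2
tool_pos: [0.53, 0.2286, 0.0481]
orientation: [-0.706, 0.025, -0.026, 0.707]
contact_force: [-1.5, -1.5, 8.1]
finger_gap: 0.108
```

Gripped: the gap stopped at 0.108. I lift straight up.

Emit:
step_arm(
  moves=[
    {"x":0.0,"y":-0.008,"z":0.0,"twist":0.0,"claw":0},
    {"x":0.0,"y":-0.02,"z":0.0,"twist":0.0,"claw":0},
    {"x":0.0,"y":-0.035,"z":0.0,"twist":0.0,"claw":0},
    {"x":0.0,"y":-0.055,"z":0.0,"twist":0.0,"claw":0},
    {"x":0.0,"y":-0.075,"z":0.0,"twist":0.0,"claw":0},
    {"x":0.0,"y":-0.095,"z":0.0,"twist":0.0,"claw":0},
    {"x":0.0,"y":-0.11,"z":0.0,"twist":0.0,"claw":0},
    {"x":0.0,"y":-0.12,"z":0.0,"twist":0.0,"claw":0},
    {"x":0.0,"y":-0.12,"z":0.0,"twist":0.0,"claw":0},
    {"x":0.0,"y":-0.12,"z":0.0,"twist":0.0,"claw":0},
  ],
)

```text
time_s: 15.2
tool_pos: [0.5291, 0.2279, 0.1665]
orientation: [0.707, -0.026, 0.026, -0.707]
contact_force: [0.3, 0.1, -1.4]
finger_gap: 0.109
```

```bash
python3 go.py .530 .0 .168 82.6
python3 - <<'E'
from h import *
D=[]
s=arm.read_state();R=Ro.from_quat(s['orientation']).as_matrix();print(s['finger_gap'])
im,P=cloud('wrist'); save('w9',im)
Q=P.reshape(-1,3);ex=np.array([.9972,-.0744]);ey=np.array([.0744,.9972])
u=(Q[:,:2]-[.5365,.1715])@ex; v=(Q[:,:2]-[.5365,.1715])@ey
for c in(-.06,0,.06):
    m=(abs(v-c)<.015)&(u>-.06)&(u<.045)&(Q[:,2]>.058)&(Q[:,2]<.1); print(c,m.sum(),Q[m].max(0) if m.any() else '')
E
```

```text
shift [ 0.0175 -0.0015 -0.2272] |d| 0.22786973476188294 az 85.81775318443528 twist 3.2177531844352814 t 15.2 [0.5291 0.2279 0.1665] [ 0.2703  0.1414 -1.3899] [ 0.1255  0.4377 -0.8147  1.8486  0.3716  1.0148  0.6551]
0.10919780431276818
-0.06 1058 [0.5406 0.1156 0.089 ]
0 889 [0.5512 0.1747 0.0888]
0.06 0
```

View pics/w9.png

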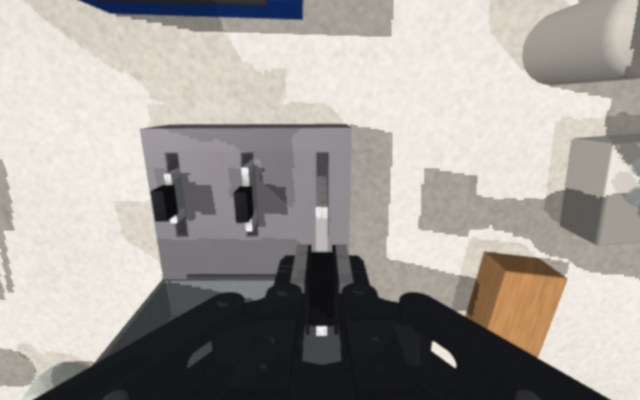

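The wrist view shows the plate's tab held at (320,270) and its slot empty. The other two plates are still in place at (165,200) and (245,200). I carry it sideways, past the hood.

Emit:
step_arm(
  moves=[
    {"x":0.003,"y":0.0,"z":-0.02,"twist":0.0,"claw":0},
    {"x":0.006,"y":0.0,"z":-0.05,"twist":1.0,"claw":0},
    {"x":0.009,"y":0.0,"z":-0.085,"twist":2.0,"claw":0},
    {"x":0.012,"y":0.0,"z":-0.12,"twist":3.2,"claw":0},
    {"x":0.0145,"y":0.0,"z":-0.155,"twist":3.2,"claw":0},
    {"x":0.0175,"y":0.0,"z":-0.19,"twist":3.2,"claw":0},
    {"x":0.0175,"y":0.0,"z":-0.215,"twist":3.2,"claw":0},
    {"x":0.0175,"y":0.0,"z":-0.227,"twist":3.2,"claw":0},
    {"x":0.0175,"y":0.0,"z":-0.227,"twist":3.2,"claw":0},
  ],
)

```text
time_s: 16.15
tool_pos: [0.5298, -0.001, 0.1661]
orientation: [0.706, -0.047, 0.046, -0.706]
contact_force: [-0.3, -0.6, -0.6]
finger_gap: 0.113
```

```bash
python3 go.py .558 -.16 .168 82.6; python3 go.py .558 -.186 .12 82.6
```

```text
shift [ 0.0488 -0.0019 -0.154 ] |d| 0.16152707013527295 az 82.49372826942901 twist -0.10627173057099526 t 16.15 [ 0.5298 -0.001   0.1661] [-0.3124 -0.5745 -0.6138] [ 0.5295  0.3461 -0.7752  1.9499  0.2936  0.9614  1.0529]
shift [ 0.0522  0.0461 -0.1797] |d| 0.19276657754855692 az 82.49372826942901 twist -0.10627173057099526 t 16.15 [ 0.5298 -0.001   0.1661] [-0.3124 -0.5745 -0.6138] [ 0.5295  0.3461 -0.7752  1.9499  0.2936  0.9614  1.0529]
```

Emit:
step_arm(
  moves=[
    {"x":0.01,"y":0.0,"z":-0.03,"twist":0.0,"claw":0},
    {"x":0.02,"y":0.0,"z":-0.06,"twist":0.0,"claw":0},
    {"x":0.03,"y":0.0,"z":-0.09,"twist":0.0,"claw":0},
    {"x":0.04,"y":0.0,"z":-0.12,"twist":0.0,"claw":0},
    {"x":0.049,"y":0.01,"z":-0.145,"twist":0.0,"claw":0},
    {"x":0.052,"y":0.025,"z":-0.165,"twist":0.0,"claw":0},
    {"x":0.052,"y":0.045,"z":-0.178,"twist":0.0,"claw":0},
    {"x":0.052,"y":0.06,"z":-0.18,"twist":0.0,"claw":0},
    {"x":0.052,"y":0.07,"z":-0.18,"twist":0.0,"claw":0},
    {"x":0.052,"y":0.07,"z":-0.18,"twist":0.0,"claw":0},
  ],
)

```text
time_s: 17.15
tool_pos: [0.5581, -0.1829, 0.0953]
orientation: [-0.705, 0.046, -0.044, 0.706]
contact_force: [-0.6, 0.4, 0.8]
finger_gap: 0.11
```

Emit:
step_arm(
  moves=[
    {"x":0.0,"y":0.0,"z":0.0,"twist":0.0,"claw":0},
    {"x":0.0,"y":0.0,"z":0.0,"twist":0.0,"claw":0},
  ],
)

```text
time_s: 17.35
tool_pos: [0.5592, -0.184, 0.0976]
orientation: [0.706, -0.045, 0.046, -0.706]
contact_force: [0.5, 0.6, -0.9]
finger_gap: 0.107
```

Run:
```python
from h import *
s=arm.read_state();R=Ro.from_quat(s['orientation']).as_matrix();print(s['tool_pos'],s['finger_gap'],s['contact_force'],'az',np.degrees(np.arctan2(R[1,2],R[0,2])),'tooly',R[:,1])
a,P=cloud('scene'); np.savez('scene3',im=a,P=P)
b,PT=cloud('top'); np.savez('top3',im=b,P=PT); w,PW=cloud('wrist'); np.savez('w10',im=w,P=PW)
o=np.zeros((600,800,3),np.uint8)
o[:,:450]=cv2.resize(a[150:290,170:275],(450,600),interpolation=cv2.INTER_CUBIC)
o[:220,450:]=cv2.resize(w,(350,220)); o[230:580,450:]=cv2.resize(b[120:220,220:320],(350,350),interpolation=cv2.INTER_CUBIC)
save('v11',o)
# panel face again
Q=P[170:250,185:245].reshape(-1,3); p=np.array([.5525,-.226]); ax=np.array([.9917,-.1288]); ay=np.array([.1288,.9917])
x=(Q[:,:2]-p)@ax; y=(Q[:,:2]-p)@ay
m=(abs(x)<.055)&(abs(y)<.012)&(Q[:,2]>.035)&(Q[:,2]<.125); print('face',m.sum(),np.percentile(y[m],[5,50,95]))
Q=P.reshape(-1,3); x=(Q[:,:2]-p)@ax; y=(Q[:,:2]-p)@ay
m=(abs(x)<.06)&(y>.025)&(y<.06)&(Q[:,2]>.04)&(Q[:,2]<.118)
for lo in np.arange(.04,.118,.01):
    k=m&(Q[:,2]>lo)&(Q[:,2]<lo+.01); print(round(lo,2),k.sum(),'x',np.percentile(x[k],[2,98]),'y',np.percentile(y[k],[5,50,95])) if k.sum()>3 else 0
k=m&(Q[:,2]<.1)
if k.sum()>20: A=np.c_[x[k],Q[k,2],np.ones(k.sum())]; print('plane y=',np.linalg.lstsq(A,y[k],rcond=None)[0])
```

```text
[ 0.5592 -0.184   0.0976] 0.10668004909274119 [ 0.5431  0.6325 -0.8594] az 82.6846679335482 tooly [ 0.0011 -0.0002 -1.    ]
face 403 [-0.003  -0.0013  0.0001]
0.05 11 x [-0.0271  0.0342] y [0.0455 0.0469 0.0475]
0.06 41 x [-0.0253  0.0351] y [0.045  0.0465 0.0479]
0.07 31 x [-0.0273  0.0353] y [0.0442 0.0464 0.0473]
0.08 23 x [-0.0067  0.0354] y [0.0431 0.0462 0.0475]
0.09 18 x [0.006  0.0342] y [0.0444 0.046  0.0472]
0.1 17 x [0.0091 0.0355] y [0.0438 0.0464 0.0541]
0.11 34 x [0.0082 0.0359] y [0.029  0.0455 0.0564]
plane y= [-0.0141 -0.0143  0.0474]
```

View pics/v11.png

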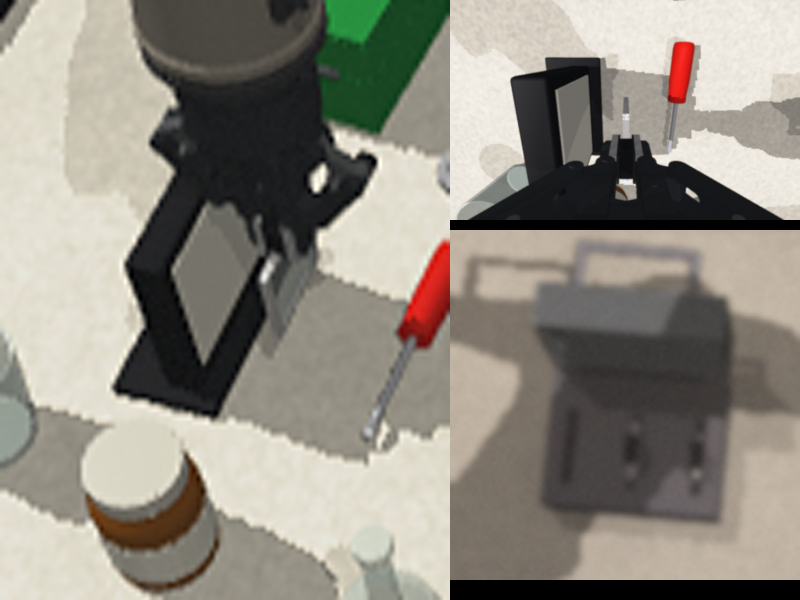

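The plate hangs upright in front of the window at (290,290), clear of the panel and the screwdriver. The top crop (lower right) shows the hood open, the left slot empty and two plates in their slots. I run a last numeric check of the hood angle and hand in.

Run:
```python
from h import *
P=np.load('top3.npz')['P'];Q=P[110:215,215:325].reshape(-1,3);ex=np.array([.9972,-.0744])
u=(Q[:,:2]-[.6013,.1667])@ex; m=(u>.05)&(u<.12)&(Q[:,2]>.13)
U,Z=np.median(u[m]),np.median(Q[m,2])-.005; th=np.radians(144.5)-np.arctan2(Z-.055,U); print('bar',m.sum(),U,Z,'flap',th)
m=(u>-.13)&(u<-.02)&(Q[:,2]>.05)&(Q[:,2]<.13); print('max z over block',Q[m][:,2].max())
if th>1.42: arm.sign_off(); print('signed off',arm.read_state()['time_s'])
```

```text
bar 174 0.0816978350022641 0.16189145373788855 flap 1.603799025354141
max z over block 0.09014935692197903
the job is handed in; nothing more can be done
the job is handed in; nothing more can be done
```

I opened the hood, drew out the widest plate and handed the job in with it held in front of the lit window, after about 17.5 s of the 54 s. Signing off reports no verdict, so the figures below are my own last checks.

**Final state:**
- **Hood:** it stands open at about 1.60 rad.
- **Plate:** I took it from the box's y = +60 mm slot; its frame measured 63 mm, against 52 and 40 mm for the other two. Its centre is about 45 mm in front of the window and 4 mm off its middle sideways. It is about 86 mm above the bench, worked out from the tool pose. It is upright and square to the window within about 0.02 rad.
- **Grip:** the gap holds at 0.107, which fits the 10 mm tab. The outside force is about 1 N, so I see no sign of it touching anything else.
- **Other objects:** the other two plates are still in their slots, with their tab tops about 88 mm above the bench. I shifted no bystander on purpose, and none looked moved in the pictures, but I didn't measure them at the end.

**What disagreed:** my first two grips on the handle bar closed on nothing. The wrist depth showed the real fingertips about 11–13 mm behind the TCP, not 22 mm ahead of it as `arm.tip_extent` says. I aimed 35 mm lower after that, and both later grips held. While lifting the hood, the wrist force briefly read about 24 N.

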